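# Put a freshly lacquered pot in the drying drum

## Task

Turn the cover of the drying drum until its opening stands over the compartment marked by the lug on the drum's side, and set the small lidded wooden pot upright on the floor of that compartment. Then turn the cover on so that the pot is completely covered. The pot is eggshell-thin: grip it with no more than about 12 N, put it down softly, keep it upright, and leave the things standing around it where they are.

Things in the scene. Friction and masses are not known exactly. Their poses are not given: they have to be found in the camera images.
- pot: The thin-walled turned wooden pot with its lid fixed on (120 g, give or take): a plain upright cylinder 46 mm in diameter and 72 mm high, then a low lid cone and a small ball knob, 90 mm in all. Origin at the centre of its underside, z up. It must not be squeezed harder than about 12 N per finger, nor bumped.
- board: Fixed plywood board, 260 (x) by 220 (y) by 8 mm, on which the pot, carton, tin and skittle stand. Origin at the centre of its underside. The pot stands near the middle. Carton and tin stand close to the pot on its two sides along the board's y (gaps of only 8 to 20 mm); the sides along the board's x are free for at least 50 mm.
- carton: Cardboard carton, 110 (x) by 56 (y) by 70 mm high, standing loose on the board, its long side about along the board's x. Origin at the centre of its underside. Leave alone.
- tin: Upright round tin, 60 mm in diameter, 118 mm high, loose on the board. Origin at the centre of its underside. Leave alone.
- skittle: Slim solid turned wooden skittle without a lid, waisted, 42 mm in diameter at the foot, 118 mm high, loose on the board to the +x side of the pot (board frame). Origin at the centre of its underside. Leave alone.
- drum: Fixed open-topped round drum of grey painted metal, 240 mm in outer diameter, walls 5 mm, 100 mm high, floor 6 mm thick; three equal 120 degree compartments parted by 3 mm radial walls, with a hub post 24 mm in diameter in the middle. Origin at the centre of its underside, z up. The lug (a block 26 mm wide standing 24 mm out of the wall, its top 97 mm high) is on the drum's +x side, in the middle of the wanted compartment.
- bay (a point): Point on the floor of the wanted compartment, 6 mm above the drum's underside, 75 mm from the drum's axis, below the middle of the opening when it is lined up; same axes as the drum.
- cover (a joint): Angle in rad of the flat white-painted metal cover that turns on the drum about the drum's vertical axis, counter-clockwise from above; 0 (or any full turn) = opening centred over the wanted compartment. It turns endlessly both ways and stays where it is left (friction about 0.12 N m). The cover is a 240 mm disc, 5 mm thick, its underside 101 mm and its top 106 mm above the drum's underside; the opening is a sector of 110 degrees reaching to the rim.
- cover_opening (a point): Point on the cover in the middle of the opening, 75 mm from the axis; turns with the cover.
- cover_post (a point): Centre of the top of the upright round post by which the cover is turned: 85 mm from the axis, opposite the opening. The post is plain, 20 mm in diameter and 42 mm high above the cover (its top 148 mm above the drum's underside).
Things that resemble listed ones, but are neither listed nor needed, are in the scene too. What is shaped like the pot but green is not meant.

How it is judged:
By the outcome, as a careful person would: the job done as asked, in the order asked, and still so for the second after the job is handed in, with the robot touching nothing.
It also fails if it takes over 72 s, if anything falls off the work surface, if the arm or the gripper's body presses on something with over 40 N, if the wrist force passes 120 N, or if a joint passes its speed limit or range.

## Robot

A 6-joint arm with a two-finger parallel gripper is mounted at the origin on the work surface. World frame = base frame: x ahead of the robot, y to its left, z up, the work surface at z = 0. Lengths are in m, angles in degrees, forces in N, time in s.
With the tool pointing down it reaches from about 0.375 to 0.9 m from the base axis. Payload 3.1 kg.
Tool frame: the origin (TCP) lies between the finger pads; the fingertips stand 19 mm ahead of it and the grasp point (between the pads) is the TCP; z points along the fingers, x is the direction in which the jaws open and shut, and the axes are right-handed (so a half turn about z gives the same grasp; the last joint's range is limited). The gripper opens to 87 mm and grips with 3 to 60 N. Pads are 19 mm wide; open, the fingers measure 117 mm over their backs; the gripper's body (75 mm by 190 mm) begins 51 mm behind the grasp point.
Start: joints at [53.887, 30.224, 82.088, -0, 67.689, -10.227], TCP at [0.273, 0.562, 0.242] pointing down, gripper open.
Joint ranges: [-176.69, 176.69], [-43.24, 126.21], [12.49, 139.97], [-82, 262], [0, 151.66], [-163.58, 163.58]. Speed limits (degrees/s): [159.86, 159.86, 180, 180, 180, 180].

## Interface

Orientations are given as a 3x3 rotation matrix whose columns are the frame's x, y, z axes.
In Python, from rig import read_state, capture, camera_info, hand_in, spot_in, silhouettes gives the robot as it stands.
- The arm moves only by the shell command python3 -m jog 'ROWS'. ROWS is text: rows parted by semicolons, each of 7 numbers parted by spaces: the shift along the tool's x, y, z in m, then the turn, a rotation vector about the tool's x, y, z in degrees, then the opening, from 0 (shut) to 1 (fully open). A call has 1 to 8 rows; each row is the pose to reach, as a shift and turn from the pose commanded when the call began, along the tool's axes at that moment; what a row does not reach only later rows make up. A row lasts 1/8 s, in which the tool goes at most 62.5 mm and 10.7 degrees, less where a joint would pass 70% of its speed; a pose out of reach is approached as far as the arm can. A call with a gripper value outside its range is refused whole. The fingers move at their own pace and stop on an object; the grip force is fixed at half the most. Time passes only in rows, so rows that repeat a pose let the fingers close. It gives the time, the measured TCP pose, the force and the opening at its end, in the units of the state.
- read_state(): the state, without advancing time (a new reading comes with each control period).
- capture(name): name is "scene" or "top" or "wrist"; returns (picture, depth): 420x560x3 uint8, red, green, blue; 420x560 float32, m along the optical axis (not along the pixel's ray), 0 where there is no reading.
- camera_info(name): a dict with "vfov" (degrees; the focal length in pixels is half the picture's height over the tangent of half this angle, whatever the lens; pixels are square), "cx", "cy" (the principal point, pixels), "R" (3x3) and "t" (3): a world point X has camera coordinates R X + t; the wrist camera has in their place "tool_from_camera" (4x4, takes a point from camera to tool coordinates, whose origin is the TCP and whose axes are the tool frame's). Camera axes: x right, y down, z forward; pixel columns grow to the right and rows downward; lengths in m; the calibration is good to about 2 mm. A picture is of the moment at which its call begins: read the wrist's pose just before it. camera_info takes no time and is no camera call.
- hand_in(): hands the job in, once; it reports no verdict.
Trained networks look in the newest picture that a camera, given by its name, has taken for a name from the list of things; names that differ only in an ending like _2 or _b are one class to them, and where a whole thing is asked for, a point or a joint stands for the part that bears it (a point fixed in the world has none). Each returns a list of dicts, best first, with "score" (0 to 1); they miss things now and then, are a little off and sometimes report something else, mostly with a low value. They report only what shows in the picture. A call takes as long as a camera call. They do not tell look-alikes from the thing itself.
- spot_in(label, camera): "centre" ([x, y, z] in m, in world coordinates, good to about 4 mm: the middle of the surface that is visible of it).
- silhouettes(label, camera): "region" (420x560 bool, what is visible of it).
The state is a dict: "time_s": time; "joint_positions": joint angles; "qvel": joint speeds; "tau": joint torques, N m; "position": TCP position; "tcp_rot": TCP orientation; "force": force on the tool from outside, world axes, zero at the start; "moment": the same for the moment, N m; "opening": opening from 0.0 (shut) to 1.0 (fully open).
Only numpy, scipy, OpenCV 4.12 (cv2) and the standard library are available. Lean on these libraries where they do the work, as an engineer would, in place of code of your own. Each camera call takes 0.05 s, during which the arm holds its last target.

## Working session

There is one attempt and no reset: what is moved stays moved. The work goes in short steps, Python scripts to look and compute and a shell command to move; the robot and the scene stay as the last step left them, time stands still between calls to the robot, and variables do not carry over. Pictures are saved under pics/ and viewed, and the job is handed in when it is done.

```bash
ls; mkdir -p pics; python3 - <<'E'
from rig import *
import cv2
s=read_state();print({k:s[k] for k in('time_s','position','tcp_rot','force','opening')})
for n in("scene","top","wrist"):
    p,d=capture(n);cv2.imwrite(f"pics/{n}0.png",p[:,:,::-1])
    i=camera_info(n);print(n,i)
E
```

```text
pics
{'time_s': 0.0, 'position': array([0.27242669, 0.56174294, 0.24057444]), 'tcp_rot': array([[ 4.36572032e-01,  8.99668426e-01, -1.25902797e-03],
       [ 8.99666856e-01, -4.36573681e-01, -1.72300746e-03],
       [-2.09979388e-03, -3.80488867e-04, -9.99997723e-01]]), 'force': array([ 0.32241047, -0.31658712, -0.33748088]), 'opening': 1.0018424299914774}
scene {'vfov': 52.75678969833004, 'cx': 287.04291811539184, 'cy': 203.50532509581402, 'R': array([[-0.53480039,  0.8448408 , -0.01525034],
       [ 0.55227989,  0.33583029, -0.76302355],
       [-0.6395119 , -0.41648775, -0.64619075]]), 't': array([ 0.35728444, -0.21026592,  1.22377999])}
top {'vfov': 56.73029212518427, 'cx': 276.2566415379335, 'cy': 206.19461040383513, 'R': array([[-0.02292408, -0.99972021,  0.00583032],
       [-0.97749565,  0.0211904 , -0.20988861],
       [ 0.20970634, -0.01051062, -0.97770792]]), 't': array([-0.04189074,  0.56048335,  0.76575263])}
wrist {'vfov': 65.38215289075654, 'cx': 277.00891695512115, 'cy': 209.81101628272353, 'tool_from_camera': array([[ 9.99999541e-01, -9.92935833e-05,  9.53180449e-04,
        -1.24386557e-03],
       [-1.42538177e-04,  9.68144556e-01,  2.50391890e-01,
        -6.78857524e-02],
       [-9.47678771e-04, -2.50391911e-01,  9.68144097e-01,
        -1.42049471e-01],
       [ 0.00000000e+00,  0.00000000e+00,  0.00000000e+00,
         1.00000000e+00]])}
```

View pics/scene0.png

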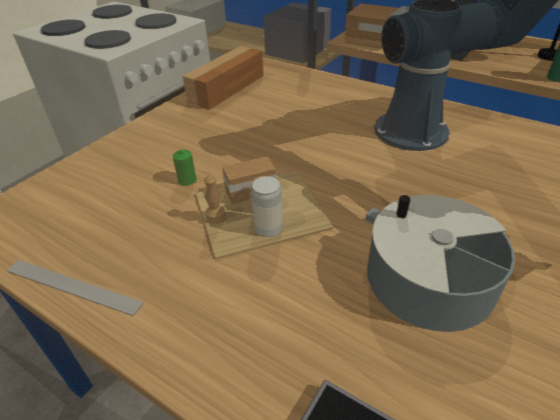

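View pics/top0.png

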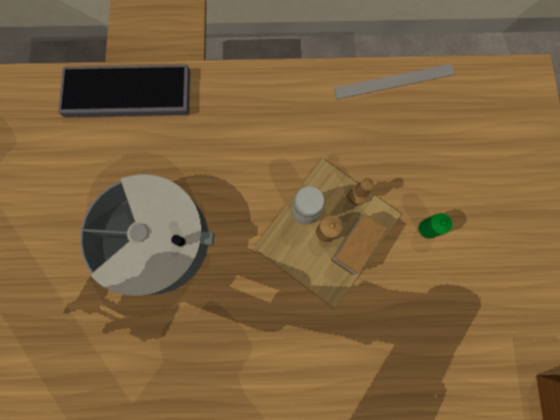

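View pics/wrist0.png

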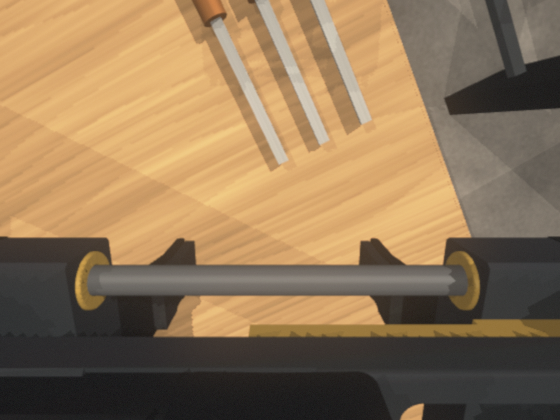

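```bash
cat > h.py <<'E'
import numpy as np,cv2
from rig import *
def cloud(n):
    p,d=capture(n);i=camera_info(n);f=210/np.tan(np.radians(i['vfov']/2))
    v,u=np.mgrid[:420,:560]
    C=np.stack([(u-i['cx'])/f*d,(v-i['cy'])/f*d,d],-1)
    W=(C-i['t'])@i['R'] if 'R' in i else None
    return p,d,W
E
python3 - <<'E'
from h import *
np.set_printoptions(precision=4,suppress=True)
p,d,W=cloud("top")
np.save('W.npy',W)
cv2.imwrite("pics/crop1.png",cv2.resize(p[150:315,245:465,::-1],None,fx=3.6,fy=3.6,interpolation=cv2.INTER_CUBIC))
cv2.imwrite("pics/crop2.png",cv2.resize(p[165:305,70:225,::-1],None,fx=4,fy=4,interpolation=cv2.INTER_CUBIC))
for l in("pot","board","carton","tin","skittle","drum","cover","cover_post"):
    for r in silhouettes(l,"top")[:3]:
        m=r['region'];v,u=np.nonzero(m);q=W[m];q=q[q[:,2]>-.02]
        print(l,round(r['score'],2),'px',u.mean().round(),v.mean().round(),m.sum(),'mean',q.mean(0),'zmax',np.percentile(q[:,2],[50,98]))
print(W[100,250],W[350,450])
E
```

```text
pot 0.88 px 329.0 229.0 521 mean [ 0.506  -0.1604  0.0772] zmax [0.0846 0.0958]
pot 0.6 px 435.0 226.0 677 mean [ 0.5089 -0.3856  0.0639] zmax [0.0747 0.0879]
board 0.85 px 322.0 235.0 7969 mean [ 0.5046 -0.1547  0.0099] zmax [0.0067 0.0104]
carton 0.77 px 359.0 245.0 1658 mean [ 0.4723 -0.2204  0.0765] zmax [0.0766 0.0798]
carton 0.37 px 360.0 192.0 394 mean [ 0.5831 -0.2302  0.0717] zmax [0.0715 0.1225]
carton 0.36 px 153.0 238.0 8161 mean [0.4913 0.1874 0.109 ] zmax [0.1045 0.1198]
tin 0.61 px 308.0 205.0 928 mean [ 0.5482 -0.1156  0.1132] zmax [0.1238 0.1274]
skittle 0.88 px 360.0 192.0 489 mean [ 0.5831 -0.2328  0.0672] zmax [0.0687 0.1223]
drum 0.9 px 144.0 237.0 12223 mean [0.4977 0.2133 0.0902] zmax [0.1036 0.1114]
cover 0.9 px 153.0 238.0 8339 mean [0.4913 0.1876 0.1087] zmax [0.1044 0.119 ]
cover_post 0.68 px 153.0 238.0 8280 mean [0.4912 0.1877 0.109 ] zmax [0.1044 0.1191]
[ 0.837   0.0025 -0.0014] [ 0.2528 -0.4161 -0.0013]
```

View pics/crop1.png

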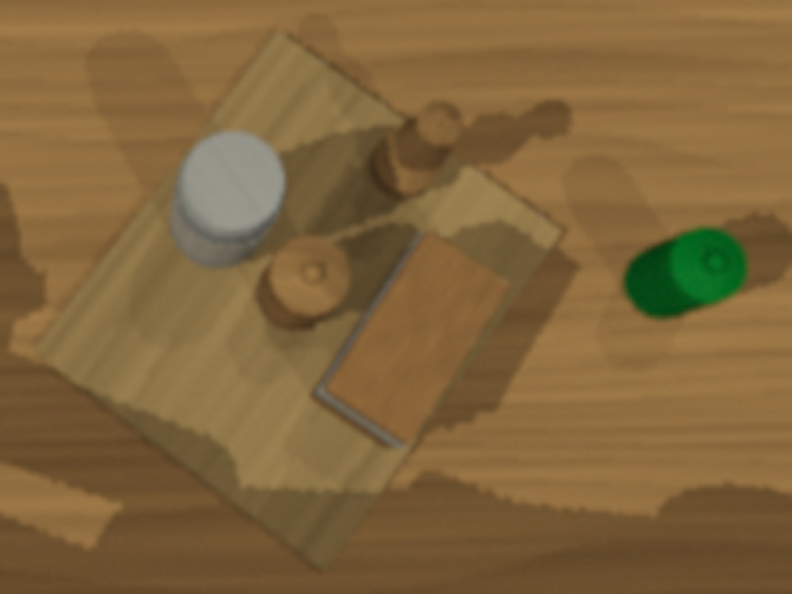

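View pics/crop2.png

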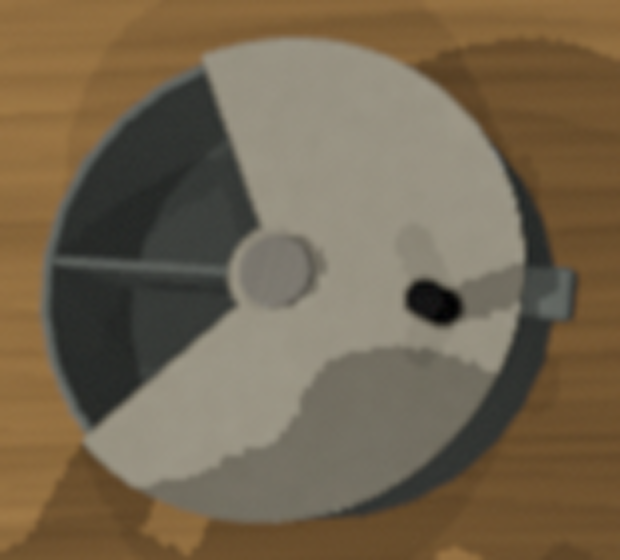

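```bash
python3 - <<'E'
from h import *
from scipy.optimize import least_squares
np.set_printoptions(precision=4,suppress=True)
p,d,W=cloud("top");i=camera_info("top");f=210/np.tan(np.radians(i['vfov']/2))
v,u=np.mgrid[:420,:560]
def atz(z):
    r=np.stack([(u-i['cx'])/f,(v-i['cy'])/f,np.ones_like(u)],-1)@i['R'];c=-i['R'].T@i['t'];
    return c+r*((z-c[2])/r[...,2])[...,None]
S={l:silhouettes(l,"top") for l in("pot","board","tin","carton","skittle","cover","drum")}
m=S['cover'][0]['region']
q=W[m];
for lo,hi in((.095,.112),(.125,.16)):
    k=q[(q[:,2]>lo)&(q[:,2]<hi)];print('z',lo,len(k),np.median(k,0))
# cover rim circle via image: cover top mask, rim points at z=.106
mm=(m&(W[...,2]>.095)&(W[...,2]<.112)).astype(np.uint8)
P=atz(.106)
c=max(cv2.findContours(mm,0,cv2.CHAIN_APPROX_NONE)[0],key=len)[:,0];xy=P[c[:,1],c[:,0],:2]
def fit(xy,R,c0,loss):
    return least_squares(lambda x:np.hypot(*(xy-x[:2]).T)-R,c0,loss=loss,f_scale=.002)
r=fit(xy,.120,[.5,.21],'soft_l1');print('drum c',r.x, 'med abs',np.median(abs(r.fun)))
C=r.x
# refine radius free
r2=least_squares(lambda x:np.hypot(*(xy-x[:2]).T)-x[2],[*C,.12],loss='soft_l1',f_scale=.001);print('free',r2.x)
# opening edges: floor in sector
ang=np.degrees(np.arctan2(*(P[...,:2]-C).transpose(2,0,1)[::-1]));rad=np.hypot(*(P[...,:2]-C).transpose(2,0,1))
s=(rad>.07)&(rad<.105);bins=[]
for a in range(-180,180,3):
    k=s&(abs((ang-a+180)%360-180)<1.5);bins.append(np.median(W[...,2][k]))
print([(a,round(b,3)) for a,b in zip(range(-180,180,3),bins) if b<.09])
# post
k=(W[...,2]>.13)&(W[...,2]<.16)&(rad<.13);pp=W[k];print('post',len(pp),np.median(pp,0),pp[:,2].max())
dark=(p.sum(-1)<60)&(rad<.12)&(rad>.04)&(abs(ang+90)<60);print('dark px',dark.sum(),'u,v',u[dark].mean(),v[dark].mean(),np.median(W[dark],0),W[dark].min(0),W[dark].max(0))
m=S['drum'][0]['region']&(rad>.125)&(W[...,2]>.07);print('lug',W[m].mean(0),m.sum())
# pot top
m=S['pot'][0]['region'];q=W[m]
for lo,hi in((.07,.105),):
    k=q[(q[:,2]>lo)&(q[:,2]<hi)];print('pot top',len(k),k.mean(0),cv2.minEnclosingCircle(k[:,:2].astype(np.float32)),q[:,2].max())
for l in('tin','skittle'):
    q=W[S[l][0]['region']];k=q[q[:,2]>.108];print(l,len(k),np.median(k,0),cv2.minEnclosingCircle(k[:,:2].astype(np.float32)),np.percentile(q[:,2],98))
m=S['carton'][0]['region'];q=W[m];k=q[abs(q[:,2]-.077)<.006];print('carton',cv2.minAreaRect(k[:,:2].astype(np.float32)),np.median(k,0))
m=S['board'][0]['region'];cn=max(cv2.findContours(m.astype(np.uint8),0,2)[0],key=len)[:,0];B=atz(.008)[cn[:,1],cn[:,0],:2]
print('board',cv2.minAreaRect(B.astype(np.float32)))
E
```

```text
z 0.095 8025 [0.4841 0.1901 0.1045]
z 0.125 113 [0.4808 0.1323 0.1457]
drum c [0.5011 0.2149] med abs 0.0023927881728549594
free [0.4972 0.2042 0.1095]
[(24, np.float64(0.043)), (27, np.float64(0.04)), (30, np.float64(0.044)), (33, np.float64(0.047)), (36, np.float64(0.043)), (39, np.float64(0.048)), (42, np.float64(0.048)), (45, np.float64(0.047)), (48, np.float64(0.046)), (51, np.float64(0.048)), (54, np.float64(0.049)), (57, np.float64(0.049)), (60, np.float64(0.048)), (63, np.float64(0.051)), (66, np.float64(0.049)), (69, np.float64(0.052)), (72, np.float64(0.051)), (75, np.float64(0.048)), (78, np.float64(0.049)), (81, np.float64(0.049)), (84, np.float64(0.067)), (90, np.float64(0.064)), (93, np.float64(0.049)), (96, np.float64(0.043)), (99, np.float64(0.043)), (102, np.float64(0.043)), (105, np.float64(0.04)), (108, np.float64(0.04)), (111, np.float64(0.036)), (114, np.float64(0.036)), (117, np.float64(0.038)), (120, np.float64(0.033)), (123, np.float64(0.031)), (126, np.float64(0.025)), (129, np.float64(0.032))]
post 110 [0.4808 0.1324 0.1457] 0.14936018983234134
dark px 61 u,v 178.5737704918033 239.91803278688525 [0.4817 0.1288 0.1454] [0.4734 0.1245 0.1211] [0.4882 0.1402 0.1494]
lug [0.4845 0.0763 0.131 ] 146
pot top 380 [ 0.5121 -0.3931  0.0784] ((0.5124913454055786, -0.39476367831230164), 0.023260049521923065) 0.8665657192706427
tin 693 [ 0.5535 -0.118   0.1243] ((0.4847274720668793, -0.0864856019616127), 0.10661575943231583) 0.12704899585857632
skittle 117 [ 0.5876 -0.2352  0.1161] ((0.491843044757843, -0.14555715024471283), 0.14537116885185242) 0.1216779085997214
carton ((0.47548285126686096, -0.22557568550109863), (0.056262921541929245, 0.1106022372841835), 54.0426025390625) [ 0.4751 -0.2241  0.0769]
board ((0.5126987099647522, -0.1690254658460617), (0.21929024159908295, 0.2603324055671692), 51.545589447021484)
```

```bash
cat >> h.py <<'E'
from scipy.optimize import least_squares
def atz(n,z):
    i=camera_info(n);f=210/np.tan(np.radians(i['vfov']/2));v,u=np.mgrid[:420,:560]
    r=np.stack([(u-i['cx'])/f,(v-i['cy'])/f,np.ones_like(u)],-1)@i['R'];c=-i['R'].T@i['t']
    return c+r*((z-c[2])/r[...,2])[...,None]
E
python3 - <<'E'
from h import *
np.set_printoptions(precision=4,suppress=True)
p,d,W=cloud("top");P=atz("top",.106)
S=[r for r in silhouettes("cover","top")][0]['region']
mm=(S&(W[...,2]>.095)&(W[...,2]<.112)).astype(np.uint8)
c=max(cv2.findContours(mm,0,cv2.CHAIN_APPROX_NONE)[0],key=len)[:,0];xy=P[c[:,1],c[:,0],:2]
C=np.array([.501,.215])
for _ in range(5):
    a=np.degrees(np.arctan2(xy[:,1]-C[1],xy[:,0]-C[0]));k=((a<10)|(a>142))&(np.hypot(*(xy-C).T)>.1)
    r=least_squares(lambda x:np.hypot(*(xy[k]-x[:2]).T)-x[2],[*C,.12],loss='soft_l1',f_scale=.001);C=r.x[:2]
print(r.x,k.sum(),abs(r.fun).max())
# hub boss
v,u=np.mgrid[:420,:560];k=(abs(u-139)<14)&(abs(v-232)<12);print('boss z',np.median(W[...,2][(abs(u-139)<6)&(abs(v-232)<6)]),W[232,139])
# lug: grey block right of rim
k=(abs(u-208)<=8)&(abs(v-239)<=8)
print(np.round(W[230:248,198:216,2]*1000).astype(int))
print(W[234:243,207:212].reshape(-1,3).mean(0))
sil=[(r['score'],W[r['region']][W[r['region']][:,2]>.06]) for r in silhouettes("pot","top")]
for s,k in sil:
    k=k[k[:,2]<.12]; t=k[k[:,2]>.078]
    print('pot',s,np.median(k,0),cv2.minEnclosingCircle(t[:,:2].astype(np.float32)),t.mean(0),k[:,2].max())
E
```

```text
[0.5014 0.2162 0.1184] 218 0.0019556787775477785
boss z 0.11035090951196493 [0.5027 0.2157 0.1107]
[[105 105 107  92  80  69  58  47  31  20   4  -1  -3  -2  -4   3  -1   1]
 [107 105 107  93  79  70  57  44  32  21   8  -1   1   1  -3   0  -3  -3]
 [106 103 106  94  94  95  95  95 867  95  94  97  94  95  92  -3  -1  -1]
 [107 103 103  99  95  94  93  94  97  95  95  99  94  96  97  94  -1  -3]
 [103 107 105  95  96  97  95  97  94  95  96  97  95  98  95  94  85   2]
 [107 104 105  94  95  94  94  96  97  96  97  96  95  96  94  93  84   0]
 [104 104 103  95  95  95  97  93  95  97  99  95  96  95  95  93  84  -5]
 [107 104 101  95  95  94  98  96  94  97  94  97  96  96  97  95  81   0]
 [105 104 101  95  97  96  95  97  95  96  93  95  95  96  95  93   0  -2]
 [106 105  99  96  96  95  95  95  96  96  97  97  96  95  94  93  -1  -1]
 [103 101  97  95  95  96  98  94  95  95  97  94  97  96  97  93  -1  -3]
 [101 104  96  95  95  95  93  94  97  96  96  96  95  97  95  88   0  -1]
 [103 103  95  96  95  95  94  95  96  94  97  96  95  96  96  87  -2  -2]
 [105 104  95  95  95  93  95  94  96  94  95  94  97  94  93  86  -3  -1]
 [104 103  91  93  91  94  93  93  94  95  94  95  96  93  92  83  -4   2]
 [104  98  88  77  68  57  47  40  25  15  81  84  84  86  81  -4  -2   1]
 [103  94  87  73  61  52  44  34  23  13   1  -4  -1  -1  -2  -1  -2   0]
 [104  93  84  75  62  53  43  31  20   9   0  -2   1  -2   0  -2  -2  -1]]
[0.4898 0.0813 0.0959]
pot 0.7 [ 0.5064 -0.1614  0.0859] ((0.5087919235229492, -0.16363170742988586), 0.021860197186470032) [ 0.508  -0.1626  0.0867] 0.09703555653394745
pot 0.57 [ 0.5109 -0.3909  0.0776] ((0.5135278105735779, -0.39370736479759216), 0.019697070121765137) [ 0.5125 -0.3939  0.0812] 0.09014871276990666
```

```bash
python3 -m jog '-0.037 0.047 0 0 0 0 1; -0.074 0.094 0 0 0 0 1; -0.111 0.141 0 0 0 0 1; -0.148 0.188 0 0 0 0 1; -0.185 0.235 0 0 0 0 1; -0.222 0.282 0 0 0 0 1; -0.259 0.329 0 0 0 0 1; -0.2947 0.3753 0 0 0 0 1'
```

```text
time_s: 2.15
position: [0.4827, 0.1315, 0.2419]
tcp_rot: [[0.437, 0.9, 0.001], [0.9, -0.437, 0.0], [0.001, 0.001, -1.0]]
force: [0.6, 0.3, 0.0]
opening: 0.998
```

```bash
python3 -m jog '0 0 0 0 0 0 1'; python3 - <<'E'
from h import *
np.set_printoptions(precision=4,suppress=True)
s=read_state();print(s['position'],s['tcp_rot'],s['joint_positions'])
p,d=capture("wrist");cv2.imwrite("pics/w1.png",p[:,:,::-1])
E
```

```text
time_s: 2.28
position: [0.4844, 0.1298, 0.2419]
tcp_rot: [[0.442, 0.897, 0.002], [0.897, -0.442, -0.001], [0.001, 0.002, -1.0]]
force: [0.2, 1.6, 0.6]
opening: 1.003
[0.4844 0.1298 0.2419] [[ 0.4423  0.8968  0.0025]
 [ 0.8968 -0.4423 -0.0006]
 [ 0.0005  0.0025 -1.    ]] [  2.2377  20.6782  99.59    -0.0477  59.5912 -61.4844]
```

View pics/w1.png

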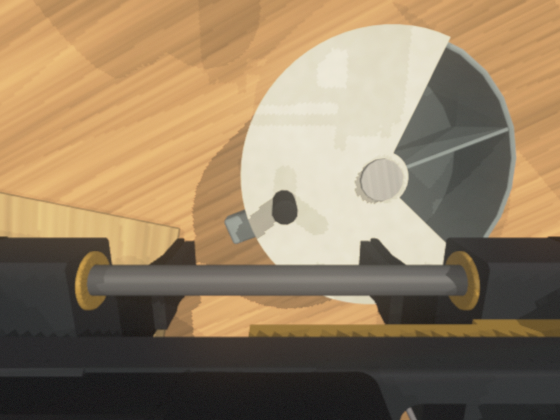

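```bash
cat >> h.py <<'E'
def wcloud():
    s=read_state();p,d=capture("wrist");i=camera_info("wrist");f=210/np.tan(np.radians(i['vfov']/2))
    v,u=np.mgrid[:420,:560];C=np.stack([(u-i['cx'])/f*d,(v-i['cy'])/f*d,d],-1)
    T=i['tool_from_camera'];X=C@T[:3,:3].T+T[:3,3]
    return s,p,d,X@np.array(s['tcp_rot']).T+s['position'],X
E
python3 - <<'E'
from h import *
np.set_printoptions(precision=4,suppress=True)
s,p,d,W,X=wcloud();v,u=np.mgrid[:420,:560];print(s['position'])
k=(abs(u-285)<18)&(abs(v-207)<25)&(p.sum(-1)<120);k2=k&(W[...,2]>.138)
print('post',k.sum(),k2.sum(),W[k2].mean(0),W[k2].min(0),W[k2].max(0))
k=(W[...,2]>.08)&(W[...,2]<.101)&(abs(u-238)<18)&(abs(v-228)<20);print('lug',k.sum(),W[k].mean(0))
print('cover z',np.median(W[100:150,300:360,2]),'boss',W[180,380])
m=(abs(W[...,2]-.106)<.006)&(u>230)&(u<530)&(v<235);c=max(cv2.findContours(m.astype(np.uint8),0,cv2.CHAIN_APPROX_NONE)[0],key=len)[:,0]
xy=W[c[:,1],c[:,0],:2];C=np.array([.5,.216])
for _ in range(4):
    k=np.hypot(*(xy-C).T)>.112;k&=c[:,1]<230
    r=least_squares(lambda x:np.hypot(*(xy[k]-x[:2]).T)-x[2],[*C,.12],loss='soft_l1',f_scale=.001);C=r.x[:2]
print('drum',r.x,k.sum())
E
```

```text
[0.4827 0.1317 0.2416]<stdin>:5: RuntimeWarning: Mean of empty slice.
  ret = um.true_divide(
Traceback (most recent call last):
ValueError: zero-size array to reduction operation minimum which has no identity
```

```bash
python3 - <<'E'
from h import *
np.set_printoptions(precision=4,suppress=True)
for _ in range(4): print(read_state()['position'],read_state()['time_s'])
s,p,d,W,X=wcloud();v,u=np.mgrid[:420,:560];print(s['position'])
print(p[207,285],d[207,285],W[207,285],W[120,320],W[228,238],p[200:215:5,285])
np.save('Ww.npy',W)
E
```

```text
[0.4817 0.1329 0.2415] 2.375
[0.4817 0.1329 0.2415] 2.375
[0.4817 0.1329 0.2415] 2.375
[0.4817 0.1329 0.2415] 2.375
[0.4817 0.1329 0.2415]
[86 81 73] 0.24332145 [0.4757 0.1413 0.1475] [0.4319 0.1953 0.1055] [0.4866 0.0896 0.0968] [[82 77 68]
 [81 77 69]
 [85 80 73]]
```

```bash
python3 - <<'E'
from h import *
np.set_printoptions(precision=4,suppress=True)
s,p,d,W,X=wcloud();v,u=np.mgrid[:420,:560];print(s['position'])
k=(abs(u-285)<25)&(abs(v-207)<25)&(W[...,2]>.143)&(W[...,2]<.153)
print('post',k.sum(),W[k].mean(0),W[k].min(0),W[k].max(0),'tool',X[k].mean(0))
k=(W[...,2]>.08)&(W[...,2]<.101)&(abs(u-238)<18)&(abs(v-228)<20);print('lug',k.sum(),W[k].mean(0))
m=(abs(W[...,2]-.106)<.006)&(u>230)&(u<530)&(v<235);c=max(cv2.findContours(m.astype(np.uint8),0,cv2.CHAIN_APPROX_NONE)[0],key=len)[:,0]
xy=W[c[:,1],c[:,0],:2];C=np.array([.5,.216])
for _ in range(4):
    k=np.hypot(*(xy-C).T)>.112;k&=c[:,1]<230
    r=least_squares(lambda x:np.hypot(*(xy[k]-x[:2]).T)-x[2],[*C,.12],loss='soft_l1',f_scale=.001);C=r.x[:2]
print('drum',r.x,k.sum())
E
```

```text
[0.4812 0.1337 0.2414]
post 517 [0.482  0.1364 0.1465] [0.4729 0.1266 0.143 ] [0.4923 0.1457 0.1488] tool [ 0.0028 -0.0003  0.0949]
lug 662 [0.4895 0.0873 0.0948]
drum [0.5023 0.2186 0.1192] 326
```

```bash
python3 -m jog '0.002 0 0.04 0 0 0 1; 0.002 0 0.08 0 0 0 1; 0.002 0 0.105 0 0 0 0.6; 0.002 0 0.110 0 0 0 0.4; 0.002 0 0.110 0 0 0 0.3; 0.002 0 0.110 0 0 0 0.26; 0.002 0 0.110 0 0 0 0.25; 0.002 0 0.110 0 0 0 0.25'; python3 -m jog '0 0 0 0 0 0 0.24; 0 0 0 0 0 0 0.24'; python3 -m jog '0 0 0 0 0 0 0.23; 0 0 0 0 0 0 0.23'; python3 -m jog '0 0 0 0 0 0 0.22; 0 0 0 0 0 0 0.22'
```

```text
time_s: 3.48
position: [0.483, 0.1351, 0.1322]
tcp_rot: [[0.437, 0.9, 0.001], [0.9, -0.437, 0.0], [0.001, 0.001, -1.0]]
force: [0.7, -0.8, -0.6]
opening: 0.401
time_s: 3.72
position: [0.4829, 0.1353, 0.1317]
tcp_rot: [[0.437, 0.899, 0.001], [0.899, -0.437, 0.001], [0.001, 0.0, -1.0]]
force: [0.4, 2.5, 0.2]
opening: 0.257
time_s: 3.98
position: [0.4834, 0.1362, 0.1317]
tcp_rot: [[0.438, 0.899, 0.002], [0.899, -0.438, 0.002], [0.003, 0.001, -1.0]]
force: [0.7, 6.4, -0.4]
opening: 0.235
time_s: 4.22
position: [0.4834, 0.1364, 0.1317]
tcp_rot: [[0.438, 0.899, 0.002], [0.899, -0.438, 0.002], [0.003, 0.001, -1.0]]
force: [2.0, 6.5, 0.1]
opening: 0.224
```

```bash
python3 -m jog '0 0 0 0 0 0 0.21; 0 0 0 0 0 0 0.21'; python3 -m jog '0 0 0 0 0 0 0.2; 0 0 0 0 0 0 0.2'; python3 -c "
from rig import *
s=read_state();print(s['position'],s['opening'],s['force'])"
```

```text
time_s: 4.47
position: [0.4835, 0.1364, 0.1317]
tcp_rot: [[0.437, 0.899, 0.002], [0.899, -0.438, 0.002], [0.003, 0.001, -1.0]]
force: [1.5, 7.0, -0.5]
opening: 0.222
time_s: 4.72
position: [0.4834, 0.1364, 0.1317]
tcp_rot: [[0.437, 0.899, 0.002], [0.899, -0.437, 0.002], [0.003, 0.001, -1.0]]
force: [1.5, 7.4, 0.5]
opening: 0.222
[0.48343094 0.13639221 0.13166248] 0.22165863676913009 [1.54764671 7.36403731 0.46653113]
```

```bash
python3 -m jog '0 0 0 0 0 0 0.217; 0 0 -0.002 0 0 0 0.217; 0 0 -0.004 0 0 0 0.217'; python3 -m jog '0 0 -0.003 0 0 0 0.217; 0 0 -0.003 0 0 0 0.217'; python3 -m jog '0 0 0 0 0 0 0.1; 0 0 0 0 0 0 0.1;0 0 -0.002 0 0 0 0.1; 0 0 -0.004 0 0 0 0.1'
```

```text
time_s: 5.1
position: [0.4816, 0.1368, 0.1323]
tcp_rot: [[0.439, 0.899, -0.003], [0.899, -0.439, 0.003], [0.002, -0.004, -1.0]]
force: [4.5, 10.4, -31.4]
opening: 0.223
time_s: 5.35
position: [0.4806, 0.1371, 0.1348]
tcp_rot: [[0.439, 0.899, -0.006], [0.899, -0.439, 0.004], [0.001, -0.007, -1.0]]
force: [4.0, 10.2, -26.7]
opening: 0.222
time_s: 5.85
position: [0.4792, 0.1375, 0.1366]
tcp_rot: [[0.439, 0.898, -0.01], [0.898, -0.439, 0.005], [-0.0, -0.011, -1.0]]
force: [6.5, 12.8, -45.3]
opening: 0.223
```

```bash
python3 -m jog '0 0 0 0 0 0 0.26; 0 0 0.006 0 0 0 0.26; 0.001 0 0.010 0 0 0 0.26; 0.001 0 0.010 0 0 0 0.26'; python3 -m jog '0 0 0 0 0 0 0.224; 0 0 0 0 0 0 0.224; 0 0 -0.003 0 0 0 0.224; 0 0 -0.005 0 0 0 0.224;  0 0 -0.006 0 0 0 0.224; 0 0 -0.006 0 0 0 0.224'; python3 -m jog '0 0 0 0 0 0 0.222; 0 0 0 0 0 0 0.222; 0 0 -0.003 0 0 0 0.222; 0 0 -0.005 0 0 0 0.222'
```

```text
time_s: 6.35
position: [0.4832, 0.1357, 0.1327]
tcp_rot: [[0.437, 0.9, 0.0], [0.9, -0.437, -0.0], [-0.0, 0.0, -1.0]]
force: [0.8, -0.2, 0.2]
opening: 0.259
time_s: 7.1
position: [0.4822, 0.1361, 0.1379]
tcp_rot: [[0.437, 0.9, -0.002], [0.9, -0.437, 0.0], [-0.001, -0.002, -1.0]]
force: [1.2, 1.2, -12.5]
opening: 0.226
time_s: 7.6
position: [0.4823, 0.1361, 0.1432]
tcp_rot: [[0.437, 0.9, -0.002], [0.9, -0.437, 0.0], [-0.001, -0.002, -1.0]]
force: [0.0, 2.6, -17.2]
opening: 0.229
```

```bash
cat > arc.py <<'E'
import sys;from h import *
# arc.py th0 dth n : rows relative, current commanded rot assumed = nominal
th0,dth,n=map(float,sys.argv[1:4]);C=np.array([.5022,.2185]);R=np.array([[.437,.8995],[.8995,-.437]])
p=lambda t:C+.085*np.array([np.cos(np.radians(t)),np.sin(np.radians(t))])
for b in range(0,int(n),8):
    a0=th0+dth*b
    print('; '.join('%.4f %.4f 0 0 0 0 0.222'%tuple(R.T@(p(a0+dth*(j+1))-p(a0))) for j in range(min(8,int(n)-b))))
E
python3 arc.py -102.9 -10.75 16; python3 -m jog '0 0 0 0 0 0 0.25; 0 0 0.011 0 0 0 0.25; 0 0 0.011 0 0 0 0.22; 0 0 0.011 0 0 0 0.22'
```

```text
-0.0021 -0.0158 0 0 0 0 0.222; -0.0013 -0.0317 0 0 0 0 0.222; 0.0026 -0.0471 0 0 0 0 0.222; 0.0092 -0.0616 0 0 0 0 0.222; 0.0184 -0.0746 0 0 0 0 0.222; 0.0299 -0.0857 0 0 0 0 0.222; 0.0432 -0.0944 0 0 0 0 0.222; 0.0580 -0.1004 0 0 0 0 0.222
0.0156 -0.0032 0 0 0 0 0.222; 0.0315 -0.0035 0 0 0 0 0.222; 0.0472 -0.0007 0 0 0 0 0.222; 0.0621 0.0049 0 0 0 0 0.222; 0.0757 0.0132 0 0 0 0 0.222; 0.0875 0.0238 0 0 0 0 0.222; 0.0971 0.0365 0 0 0 0 0.222; 0.1042 0.0508 0 0 0 0 0.222
time_s: 8.1
position: [0.4841, 0.1353, 0.133]
tcp_rot: [[0.436, 0.9, 0.002], [0.9, -0.436, -0.001], [-0.0, 0.002, -1.0]]
force: [0.1, -5.1, 0.8]
opening: 0.226
```

```bash
python3 -m jog '-0.0021 -0.0158 0 0 0 0 0.222; -0.0013 -0.0317 0 0 0 0 0.222; 0.0026 -0.0471 0 0 0 0 0.222; 0.0092 -0.0616 0 0 0 0 0.222'
```

```text
time_s: 8.6
position: [0.4319, 0.1722, 0.133]
tcp_rot: [[0.437, 0.9, 0.002], [0.9, -0.437, 0.0], [0.001, 0.002, -1.0]]
force: [4.4, -1.1, -0.2]
opening: 0.228
```

```bash
python3 -m jog '0.0092 -0.0130 0 0 0 0 0.222; 0.0207 -0.0241 0 0 0 0 0.222; 0.0340 -0.0328 0 0 0 0 0.222; 0.0488 -0.0388 0 0 0 0 0.222'; python3 -m jog '0.0156 -0.0032 0 0 0 0 0.222; 0.0315 -0.0035 0 0 0 0 0.222; 0.0472 -0.0007 0 0 0 0 0.222; 0.0621 0.0049 0 0 0 0 0.222; 0.0757 0.0132 0 0 0 0 0.222; 0.0875 0.0238 0 0 0 0 0.222; 0.0971 0.0365 0 0 0 0 0.222; 0.1042 0.0508 0 0 0 0 0.222'; python3 -m jog '0 0 0 0 0 0 0.222'
```

```text
time_s: 9.1
position: [0.4129, 0.2322, 0.1323]
tcp_rot: [[0.436, 0.9, -0.01], [0.9, -0.436, -0.003], [-0.007, -0.008, -1.0]]
force: [-4.5, -4.5, 8.0]
opening: 0.222
time_s: 10.1
position: [0.5051, 0.3044, 0.131]
tcp_rot: [[0.436, 0.9, -0.009], [0.9, -0.436, -0.001], [-0.005, -0.008, -1.0]]
force: [-3.0, -0.1, -1.7]
opening: 0.226
time_s: 10.22
position: [0.5089, 0.3041, 0.1311]
tcp_rot: [[0.437, 0.9, -0.002], [0.9, -0.437, 0.0], [-0.001, -0.002, -1.0]]
force: [-0.1, 2.6, -8.2]
opening: 0.228
```

```bash
python3 - <<'E'
from h import *
np.set_printoptions(precision=4,suppress=True)
s=read_state();print(s['position'],s['force'],s['joint_positions'],s['opening'])
p,d,W=cloud("top");np.save('W2.npy',W);cv2.imwrite("pics/top2.png",cv2.resize(p[150:320,60:240,::-1],None,fx=3.5,fy=3.5))
E
```

```text
[0.5089 0.3041 0.1311] [-0.1038  2.5714 -8.2498] [ 20.0495  36.0287  92.2279   0.0604  51.8394 -44.0876] 0.22762304825545054
```

View pics/top2.png

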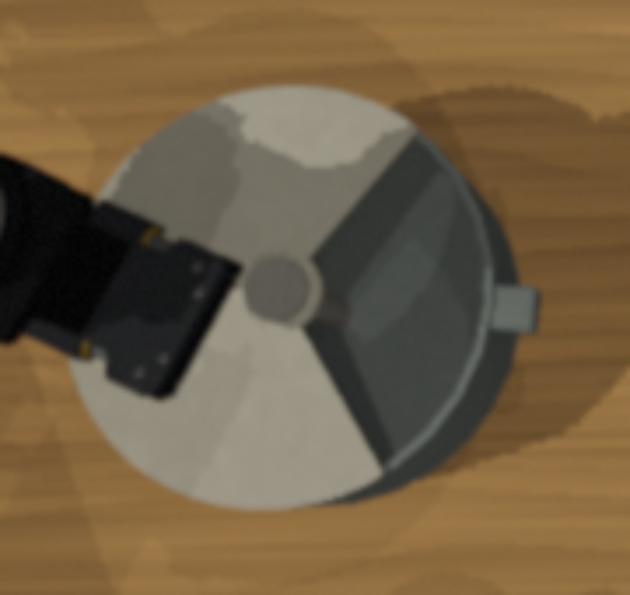

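```bash
python3 - <<'E'
from h import *
W=np.load('W2.npy');P=atz("top",.106);C=np.array([.5015,.216])
ang=np.degrees(np.arctan2(P[...,1]-C[1],P[...,0]-C[0]));rad=np.hypot(P[...,0]-C[0],P[...,1]-C[1])
s=(rad>.045)&(rad<.1)
print([(a,round(float(np.median(W[...,2][s&(abs((ang-a+180)%360-180)<.75)])),3)) for a in np.arange(-165,-25,1.5)])
k=(abs(W[...,2]-.096)<.004)&(rad>.125)&(rad<.155)&(abs(ang+95)<12);print('lug',k.sum(),W[k].mean(0),np.degrees(np.arctan2(*(W[k].mean(0)-[*C,0])[[1,0]])))
E
```

```text
[(np.float64(-165.0), 0.104), (np.float64(-163.5), 0.104), (np.float64(-162.0), 0.104), (np.float64(-160.5), 0.104), (np.float64(-159.0), 0.105), (np.float64(-157.5), 0.105), (np.float64(-156.0), 0.104), (np.float64(-154.5), 0.104), (np.float64(-153.0), 0.104), (np.float64(-151.5), 0.105), (np.float64(-150.0), 0.104), (np.float64(-148.5), 0.078), (np.float64(-147.0), 0.063), (np.float64(-145.5), 0.052), (np.float64(-144.0), 0.045), (np.float64(-142.5), 0.035), (np.float64(-141.0), 0.026), (np.float64(-139.5), 0.018), (np.float64(-138.0), 0.007), (np.float64(-136.5), 0.005), (np.float64(-135.0), 0.005), (np.float64(-133.5), 0.005), (np.float64(-132.0), 0.005), (np.float64(-130.5), 0.005), (np.float64(-129.0), 0.005), (np.float64(-127.5), 0.004), (np.float64(-126.0), 0.004), (np.float64(-124.5), 0.004), (np.float64(-123.0), 0.005), (np.float64(-121.5), 0.004), (np.float64(-120.0), 0.004), (np.float64(-118.5), 0.004), (np.float64(-117.0), 0.004), (np.float64(-115.5), 0.004), (np.float64(-114.0), 0.004), (np.float64(-112.5), 0.005), (np.float64(-111.0), 0.005), (np.float64(-109.5), 0.004
[... 938 characters left out ...]
loat64(-58.5), 0.012), (np.float64(-57.0), 0.017), (np.float64(-55.5), 0.026), (np.float64(-54.0), 0.031), (np.float64(-52.5), 0.034), (np.float64(-51.0), 0.045), (np.float64(-49.5), 0.049), (np.float64(-48.0), 0.057), (np.float64(-46.5), 0.061), (np.float64(-45.0), 0.072), (np.float64(-43.5), 0.072), (np.float64(-42.0), 0.079), (np.float64(-40.5), 0.086), (np.float64(-39.0), 0.103), (np.float64(-37.5), 0.105), (np.float64(-36.0), 0.105), (np.float64(-34.5), 0.104), (np.float64(-33.0), 0.105), (np.float64(-31.5), 0.105), (np.float64(-30.0), 0.105), (np.float64(-28.5), 0.105), (np.float64(-27.0), 0.104), (np.float64(-25.5), 0.104)]
lug 128 [0.4896009  0.08368442 0.09510737] -95.13877017204989
```

```bash
python3 -m jog '0 0 0 0 0 0 0.5; 0 0 -0.02 0 0 0 0.8; 0 0 -0.07 0 0 0 0.8; 0 0 -0.12 0 0 0 0.8' && python3 -m jog '-0.0525 0.0255 0 0 0 10.3 0.8; -0.105 0.051 0 0 0 20.6 0.8; -0.1575 0.0765 0 0 0 30.9 0.8; -0.21 0.102 0 0 0 41.2 0.8; -0.2625 0.1275 0 0 0 51.5 0.8; -0.315 0.153 0 0 0 61.8 0.8; -0.3675 0.1785 0 0 0 72.1 0.8; -0.42 0.204 0 0 0 82.4 0.8' && python3 -m jog '0 0 0 0 0 10 0.8; 0 0 0 0 0 20.2 0.8; 0 0 0 0 0 20.2 0.8; 0 0 0 0 0 20.2 0.8'
```

```text
time_s: 10.78
position: [0.5097, 0.3033, 0.2547]
tcp_rot: [[0.436, 0.9, 0.002], [0.9, -0.436, -0.0], [0.001, 0.002, -1.0]]
force: [0.8, -0.3, -0.5]
opening: 0.591
time_s: 11.78
position: [0.5096, -0.1659, 0.2539]
tcp_rot: [[0.948, -0.319, 0.003], [-0.319, -0.948, -0.002], [0.003, 0.001, -1.0]]
force: [-0.0, -0.7, -0.3]
opening: 0.801
time_s: 12.28
position: [0.5096, -0.1634, 0.2532]
tcp_rot: [[0.785, -0.62, 0.001], [-0.62, -0.785, -0.001], [0.001, 0.0, -1.0]]
force: [-0.2, 0.0, 0.8]
opening: 0.803
```

```bash
python3 - <<'E'
from h import *
np.set_printoptions(precision=4,suppress=True)
s,p,d,W,X=wcloud();print(s['position'],s['tcp_rot'],s['joint_positions'])
np.save('Wp.npy',W);np.save('Xp.npy',X)
cv2.imwrite("pics/w3.png",p[:,:,::-1])
for r in silhouettes("pot","wrist")[:2]:
    m=r['region'];q=W[m];x=X[m];z=q[:,2];print(r['score'],m.sum(),np.percentile(z,[5,50,98]),'knob',q[z>.0925].mean(0),x[z>.0925].mean(0),(z>.0925).sum())
    t=(z>.078);print('lid circle',cv2.minEnclosingCircle(q[t][:,:2].astype(np.float32)),cv2.minEnclosingCircle(x[t][:,:2].astype(np.float32)))
E
```

```text
[ 0.5096 -0.1634  0.2532] [[ 0.7846 -0.62    0.001 ]
 [-0.62   -0.7846 -0.0009]
 [ 0.0014  0.0001 -1.    ]] [-29.7395  22.4493  94.266   -0.0197  63.2077   8.5888]
0.9 1984 [0.0261 0.085  0.0958] knob [ 0.5135 -0.1614  0.1069] [ 0.0016 -0.004   0.1463] 127
lid circle ((0.5242705345153809, -0.14571085572242737), 0.04428156837821007) ((0.0005439607775770128, -0.02297966182231903), 0.04426538199186325)
```

View pics/w3.png

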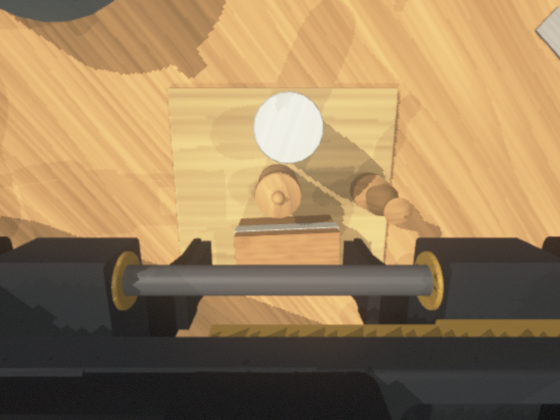

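```bash
python3 - <<'E'
from h import *
np.set_printoptions(precision=4,suppress=True)
W=np.load('Wp.npy');X=np.load('Xp.npy');v,u=np.mgrid[:420,:560]
def rep(n,k): print(n,k.sum(),W[k].mean(0),'tool mean',X[k].mean(0),'tool range',X[k].min(0)[:2],X[k].max(0)[:2])
b=(abs(u-278)<26)&(abs(v-192)<32)
rep('knob',b&(W[...,2]>.090)&(W[...,2]<.103)&(abs(u-279)<9)&(abs(v-198)<9))
k=b&(W[...,2]>.0765)&(W[...,2]<.103)&(v<214);rep('lid',k)
c=max(cv2.findContours(k.astype(np.uint8),0,cv2.CHAIN_APPROX_NONE)[0],key=len)[:,0];print(cv2.minEnclosingCircle(X[c[:,1],c[:,0],:2].astype(np.float32)))
rep('tin',(abs(u-288)<40)&(abs(v-128)<40)&(W[...,2]>.115)&(W[...,2]<.135))
rep('skit top',(abs(u-398)<18)&(abs(v-210)<18)&(W[...,2]>.105)&(W[...,2]<.135))
rep('skittle',(abs(u-380)<32)&(abs(v-196)<30)&(W[...,2]>.02)&(W[...,2]<.135))
rep('carton',(abs(u-288)<60)&(abs(v-245)<30)&(W[...,2]>.07)&(W[...,2]<.085)&(v>217)&(v<263))
print('board z',np.median(W[100:200,180:230,2]))
E
```

```text
knob 149 [ 0.5121 -0.1632  0.0943] tool mean [ 0.0017 -0.0017  0.1588] tool range [-0.0053 -0.0071] [0.009  0.0069]
lid 1598 [ 0.5132 -0.1618  0.0864] tool mean [ 0.0017 -0.0036  0.1668] tool range [-0.0203 -0.0234] [0.0242 0.0171]
((0.0015276024350896478, -0.0013448622776195407), 0.022698674350976944)
tin 3788 [ 0.5582 -0.1181  0.1247] tool mean [ 0.0098 -0.0657  0.1285] tool range [-0.0186 -0.0932] [ 0.0369 -0.0378]
skit top 639 [ 0.5904 -0.2344  0.1159] tool mean [0.1072 0.0056 0.1374] tool range [ 0.0963 -0.0059] [0.1215 0.0196]
skittle 1874 [ 0.5891 -0.23    0.076 ] tool mean [0.1034 0.003  0.1773] tool range [ 0.0878 -0.014 ] [0.1268 0.0274]
carton 3241 [ 0.4854 -0.2146  0.0765] tool mean [0.0126 0.0551 0.1767] tool range [-0.0441  0.0379] [0.0668 0.0723]
board z 0.006795313137011108
```

```bash
python3 -m jog '0.0016 0 0.03 0 0 0 0.8; 0.0016 0 0.06 0 0 0 0.8; 0.0016 0 0.09 0 0 0 0.8; 0.0016 0 0.12 0 0 0 0.8; 0.0016 0 0.14 0 0 0 0.75; 0.0016 0 0.155 0 0 0 0.7; 0.0016 0 0.165 0 0 0 0.65; 0.0016 0 0.173 0 0 0 0.62'; python3 -m jog '0 0 0 0 0 0 0.6; 0 0 0 0 0 0 0.58'
```

```text
time_s: 13.38
position: [0.5111, -0.1644, 0.0794]
tcp_rot: [[0.783, -0.622, 0.001], [-0.622, -0.783, -0.0], [0.001, -0.0, -1.0]]
force: [-0.5, -0.1, 1.3]
opening: 0.637
time_s: 13.62
position: [0.5111, -0.1645, 0.08]
tcp_rot: [[0.783, -0.622, 0.001], [-0.622, -0.783, -0.001], [0.001, -0.0, -1.0]]
force: [0.0, -0.3, -0.2]
opening: 0.594
```

```bash
python3 - <<'E'
from h import *
np.set_printoptions(precision=4,suppress=True)
s,p,d,W,X=wcloud();cv2.imwrite("pics/w4.png",p[:,:,::-1]);print(s['force'],s['opening'])
for r in silhouettes("pot","wrist")[:1]:
    m=r['region'];x=X[m];k=(W[m][:,2]>.074)&(W[m][:,2]<.1);print(r['score'],k.sum(),x[k].min(0),x[k].max(0),x[k].mean(0))
E
```

```text
[ 0.0316 -0.295  -0.1946] 0.5938102343696366
```

View pics/w4.png

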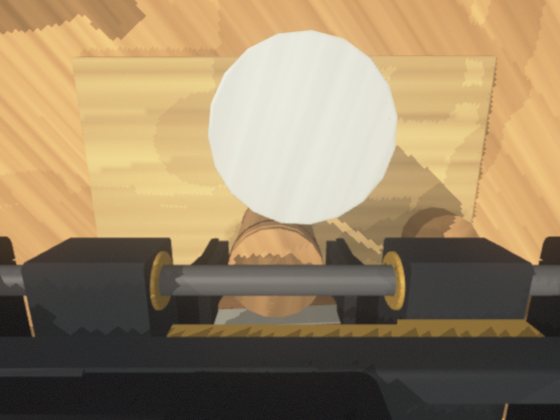

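```bash
python3 -m jog '0 0 0 0 0 0 0.56; 0 0 0 0 0 0 0.55; 0 0 0 0 0 0 0.54; 0 0 0 0 0 0 0.54'; python3 -m jog '0 0 0 0 0 0 0.533; 0 0 0 0 0 0 0.533'; python3 -m jog '0 0 0 0 0 0 0.528; 0 0 0 0 0 0 0.528'; python3 -m jog '0 0 0 0 0 0 0.525; 0 0 0 0 0 0 0.525'
```

```text
time_s: 14.22
position: [0.5107, -0.1643, 0.0795]
tcp_rot: [[0.783, -0.622, -0.0], [-0.622, -0.783, 0.0], [-0.0, 0.0, -1.0]]
force: [-0.2, -0.2, -0.6]
opening: 0.545
time_s: 14.48
position: [0.5106, -0.1642, 0.0795]
tcp_rot: [[0.783, -0.622, -0.0], [-0.622, -0.783, 0.0], [-0.0, 0.0, -1.0]]
force: [-0.0, 1.6, -0.2]
opening: 0.534
time_s: 14.72
position: [0.5104, -0.1641, 0.0795]
tcp_rot: [[0.783, -0.622, -0.001], [-0.622, -0.783, 0.0], [-0.001, 0.0, -1.0]]
force: [-1.3, 0.8, 0.2]
opening: 0.528
time_s: 14.98
position: [0.5105, -0.1641, 0.0795]
tcp_rot: [[0.783, -0.622, -0.001], [-0.622, -0.783, 0.0], [-0.001, 0.0, -1.0]]
force: [-1.7, 1.1, 1.0]
opening: 0.529
```

```bash
python3 -m jog '0 0 0 0 0 0 0.524; 0 0 -0.002 0 0 0 0.524; 0 0 -0.005 0 0 0 0.524; 0 0 -0.010 0 0 0 0.524; 0 0 -0.016 0 0 0 0.524; 0 0 -0.020 0 0 0 0.524; 0 0 -0.020 0 0 0 0.524'; python3 - <<'E'
from h import *
s,p,d,W,X=wcloud();cv2.imwrite("pics/w5.png",p[:,:,::-1]);print(s['force'],s['opening'])
p,d=capture("scene");cv2.imwrite("pics/s5.png",cv2.resize(p[120:280,150:350,::-1],None,fx=3.5,fy=3.5))
E
```

```text
time_s: 15.85
position: [0.511, -0.1645, 0.1001]
tcp_rot: [[0.783, -0.622, 0.001], [-0.622, -0.783, -0.001], [0.001, -0.0, -1.0]]
force: [-0.5, 0.0, -1.0]
opening: 0.531
[-0.53078077  0.01840572 -1.00004665] 0.531157006225448
```

View pics/s5.png

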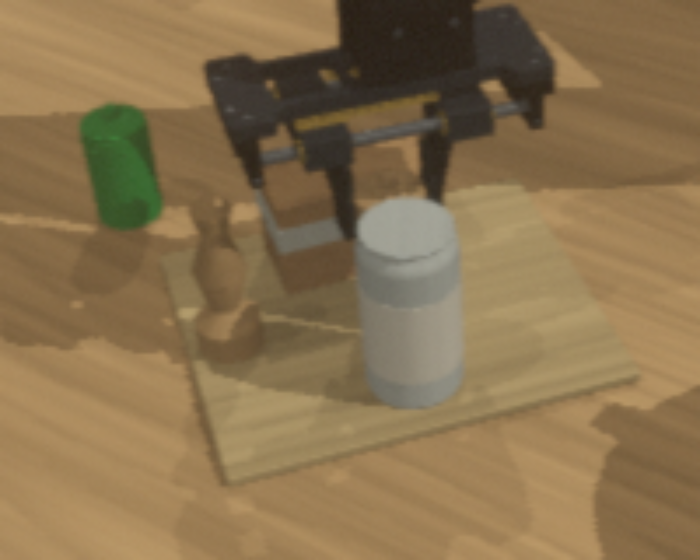

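View pics/w5.png

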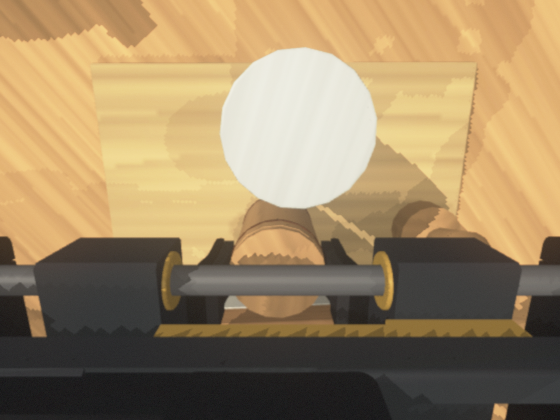

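```bash
python3 -m jog '0 0 -0.01 0 0 0 0.524; 0 0 -0.03 0 0 0 0.524; 0 0 -0.055 0 0 0 0.524; 0 0 -0.085 0 0 0 0.524; 0 0 -0.115 0 0 0 0.524; 0 0 -0.135 0 0 0 0.524; 0 0 -0.147 0 0 0 0.524; 0 0 -0.150 0 0 0 0.524' && python3 -m jog '-0.008 -0.009 0 0 0 -2 0.524; -0.024 -0.027 0 0 0 -6 0.524; -0.046 -0.052 0 0 0 -10 0.524; -0.070 -0.079 0 0 0 -14 0.524; -0.094 -0.107 0 0 0 -18 0.524; -0.118 -0.134 0 0 0 -22 0.524; -0.142 -0.161 0 0 0 -26 0.524; -0.164 -0.186 0 0 0 -30 0.524'; python3 - <<'E'
import numpy as np
a=np.radians(-8.5);R=np.array([[np.cos(a),np.sin(a)],[np.sin(a),-np.cos(a)]])
a0=np.radians(-38.5);R0=np.array([[np.cos(a0),np.sin(a0)],[np.sin(a0),-np.cos(a0)]])
print(R.T@R0@np.array([-.203+.164,-.2305+.186]))
E
```

```text
time_s: 16.95
position: [0.5108, -0.1644, 0.2502]
tcp_rot: [[0.783, -0.622, 0.001], [-0.622, -0.783, -0.001], [0.001, -0.0, -1.0]]
force: [-0.6, 0.5, -1.6]
opening: 0.526
time_s: 17.95
position: [0.4967, 0.0853, 0.2484]
tcp_rot: [[0.99, -0.144, -0.003], [-0.144, -0.99, 0.0], [-0.003, -0.0, -1.0]]
force: [0.3, 0.3, -1.3]
opening: 0.527
[-0.01152499 -0.05803813]
```

```bash
python3 -m jog '-0.004 -0.022 0 0 0 -1.5 0.524; -0.008 -0.04 0 0 0 -3 0.524; -0.0105 -0.052 0 0 0 -3.4 0.524; -0.0115 -0.058 0 0 0 -3.4 0.524; -0.0115 -0.058 0 0 0 -3.4 0.524; -0.0115 -0.058 0 0 0 -3.4 0.524'; python3 - <<'E'
from h import *
np.set_printoptions(precision=4,suppress=True)
s,p,d,W,X=wcloud();cv2.imwrite("pics/w6.png",p[:,:,::-1]);print(s['position'],s['force'],s['opening'])
p,d,Wt=cloud("top");cv2.imwrite("pics/t6.png",p[:,:,::-1])
p,d=capture("scene");cv2.imwrite("pics/s6.png",p[:,:,::-1])
E
```

```text
time_s: 18.7
position: [0.4955, 0.1418, 0.2496]
tcp_rot: [[0.996, -0.089, 0.0], [-0.089, -0.996, -0.0], [0.0, 0.0, -1.0]]
force: [-0.8, 0.2, -2.0]
opening: 0.527
[0.4955 0.1418 0.2496] [-0.784   0.1949 -2.0226] 0.5270586798859922
```

View pics/w6.png

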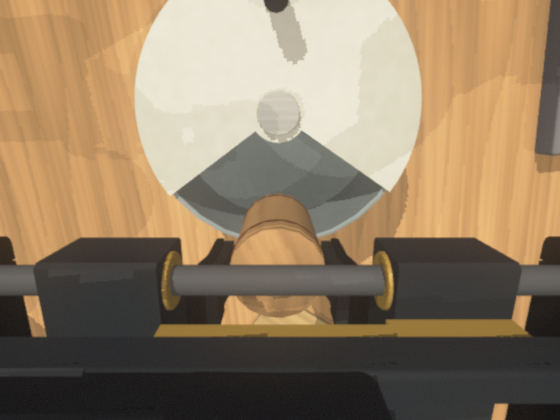

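View pics/s6.png

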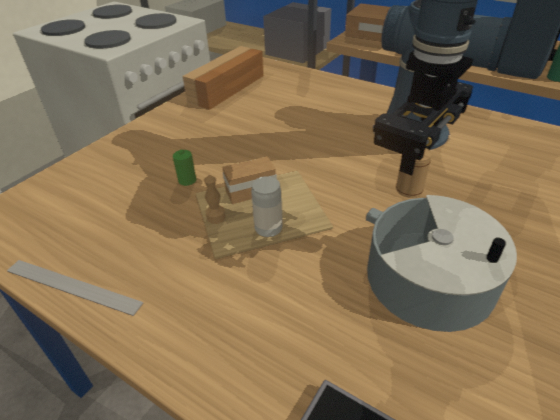

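View pics/t6.png

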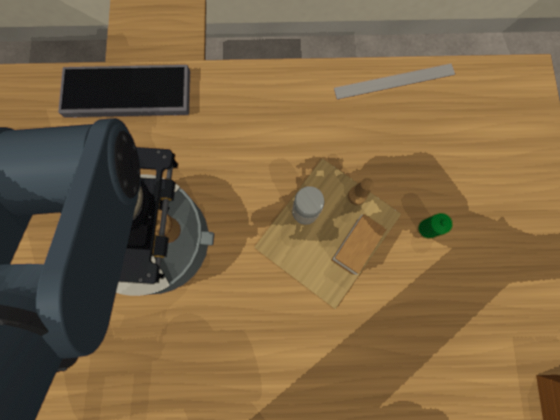

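```bash
python3 - <<'E'
from h import *
np.set_printoptions(precision=4,suppress=True)
s,p,d,W,X=wcloud();v,u=np.mgrid[:420,:560]
k=(abs(u-278)<24)&(abs(v-113)<26)&(W[...,2]>.1085)&(W[...,2]<.117);print('boss',k.sum(),np.median(W[k],0),'tool',np.median(X[k],0))
m=(abs(W[...,2]-.105)<.004)&(v<200)&(u<430)&(u>125);c=max(cv2.findContours(m.astype(np.uint8),0,cv2.CHAIN_APPROX_NONE)[0],key=len)[:,0]
xy=W[c[:,1],c[:,0],:2];C=np.array([.502,.218])
for _ in range(4):
    k=(np.hypot(*(xy-C).T)>.112)&(c[:,1]>2)
    r=least_squares(lambda x:np.hypot(*(xy[k]-x[:2]).T)-x[2],[*C,.12],loss='soft_l1',f_scale=.001);C=r.x[:2]
print('drum',r.x,k.sum(),'tool',np.array(s['tcp_rot']).T@(np.array([*C,.1])-s['position']))
for r in silhouettes("pot","wrist")[:1]:
    m=r['region'];z=X[m];print(r['score'],z.min(0),z.max(0),np.median(z,0))
E
```

```text
boss 1498 [0.5032 0.2188 0.1108] tool [ 0.0007 -0.0776  0.1388]
drum [0.5032 0.2187 0.1195] 395 tool [ 0.0009 -0.0773  0.1496]
0.86 [-0.0535 -0.067  -0.1421] [0.0547 0.1802 0.2518] [-0.0001 -0.0153 -0.0041]
```

```bash
python3 -m jog '0.0006 0 0.02 0 0 0 0.524; 0.0006 0 0.045 0 0 0 0.524; 0.0006 0 0.07 0 0 0 0.524; 0.0006 0 0.095 0 0 0 0.524; 0.0006 0 0.12 0 0 0 0.524; 0.0006 0 0.14 0 0 0 0.524; 0.0006 0 0.155 0 0 0 0.524; 0.0006 0 0.162 0 0 0 0.524'; python3 -m jog '0 0 0.002 0 0 0 0.524; 0 0 0.004 0 0 0 0.524; 0 0 0.006 0 0 0 0.524; 0 0 0.007 0 0 0 0.524;0 0 0.007 0 0 0 0.524'
```

```text
time_s: 19.95
position: [0.4959, 0.1422, 0.0868]
tcp_rot: [[0.996, -0.089, -0.001], [-0.089, -0.996, -0.0], [-0.001, 0.0, -1.0]]
force: [-0.0, -0.0, -1.5]
opening: 0.526
time_s: 20.58
position: [0.4959, 0.1423, 0.0806]
tcp_rot: [[0.996, -0.089, 0.0], [-0.089, -0.996, 0.0], [0.0, -0.0, -1.0]]
force: [0.1, -0.2, -0.8]
opening: 0.527
```

```bash
python3 -m jog '0 0 0.001 0 0 0 0.524; 0 0 0.001 0 0 0 0.524'; python3 -m jog '0 0 0.001 0 0 0 0.524; 0 0 0.001 0 0 0 0.524';python3 -m jog '0 0 0.0007 0 0 0 0.524; 0 0 0.0007 0 0 0 0.524'
```

```text
time_s: 20.82
position: [0.4959, 0.1423, 0.0795]
tcp_rot: [[0.996, -0.089, -0.0], [-0.089, -0.996, -0.0], [-0.0, 0.0, -1.0]]
force: [-0.3, 0.2, -1.1]
opening: 0.523
time_s: 21.08
position: [0.4958, 0.1423, 0.0785]
tcp_rot: [[0.996, -0.089, -0.0], [-0.089, -0.996, -0.0], [-0.0, 0.0, -1.0]]
force: [0.4, -0.4, -1.2]
opening: 0.528
time_s: 21.32
position: [0.4958, 0.1423, 0.0778]
tcp_rot: [[0.996, -0.089, -0.0], [-0.089, -0.996, 0.0], [-0.0, -0.0, -1.0]]
force: [0.1, -0.2, -1.4]
opening: 0.525
```

```bash
python3 -m jog '0 0 0.0005 0 0 0 0.524; 0 0 0.0005 0 0 0 0.524'; python3 -m jog '0 0 0.0005 0 0 0 0.524; 0 0 0.0005 0 0 0 0.524'
```

```text
time_s: 21.58
position: [0.4959, 0.1424, 0.0775]
tcp_rot: [[0.996, -0.089, 0.0], [-0.089, -0.996, 0.0], [0.0, -0.0, -1.0]]
force: [-0.0, 0.7, 0.2]
opening: 0.524
time_s: 21.82
position: [0.4959, 0.1423, 0.0775]
tcp_rot: [[0.996, -0.089, 0.0], [-0.089, -0.996, -0.0], [0.0, -0.0, -1.0]]
force: [-1.1, -0.4, 4.6]
opening: 0.529
```

```bash
python3 -m jog '0 0 -0.0004 0 0 0 0.53; 0 0 -0.0005 0 0 0 0.54; 0 0 -0.0005 0 0 0 0.56; 0 0 -0.0005 0 0 0 0.6; 0 0 -0.0005 0 0 0 0.65; 0 0 -0.0005 0 0 0 0.7; 0 0 -0.0005 0 0 0 0.7'; python3 - <<'E'
from h import *
s,p,d,W,X=wcloud();cv2.imwrite("pics/w7.png",p[:,:,::-1])
E
```

```text
time_s: 22.7
position: [0.4959, 0.1423, 0.0773]
tcp_rot: [[0.996, -0.089, -0.0], [-0.089, -0.996, 0.0], [-0.0, -0.0, -1.0]]
force: [-0.1, -0.4, 0.5]
opening: 0.691
```

View pics/w7.png

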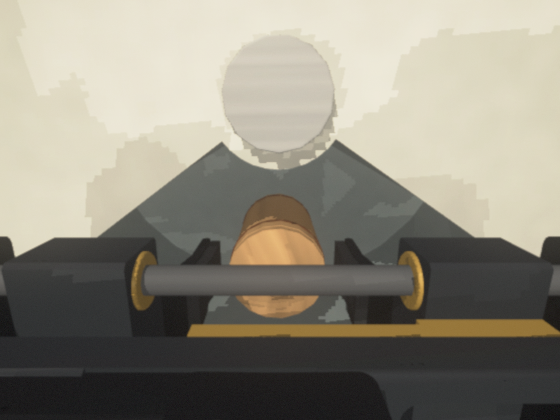

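```bash
python3 -m jog '0 0 -0.006 0 0 0 0.7; 0 0 -0.02 0 0 0 0.7; 0 0 -0.045 0 0 0 0.7; 0 0 -0.075 0 0 0 0.7; 0 0 -0.11 0 0 0 0.7; 0 0 -0.14 0 0 0 0.7; 0 0 -0.17 0 0 0 0.7; 0 0 -0.17 0 0 0 0.7'; python3 - <<'E'
from h import *
np.set_printoptions(precision=4,suppress=True)
s,p,d,W,X=wcloud();cv2.imwrite("pics/w8.png",p[:,:,::-1]);print(s['position'],s['force'],s['opening'])
v,u=np.mgrid[:420,:560]
for r in silhouettes("pot","wrist")[:1]:
    m=r['region'];q=W[m];k=(q[:,2]>.07)&(q[:,2]<.1);print(r['score'],np.argwhere(m).mean(0),q[k].mean(0),cv2.minEnclosingCircle(q[k][:,:2].astype(np.float32)),q[k][:,2].max())
k=(abs(u-277)<40)&(abs(v-20)<40)&(W[...,2]>.143)&(W[...,2]<.153);print('post',k.sum(),W[k].mean(0) if k.any() else 0)
E
```

```text
time_s: 23.75
position: [0.4975, 0.1425, 0.2506]
tcp_rot: [[0.996, -0.089, 0.007], [-0.089, -0.996, 0.0], [0.007, -0.001, -1.0]]
force: [-0.3, -1.3, -0.4]
opening: 0.699
[0.4975 0.1425 0.2506] [-0.3491 -1.2851 -0.4242] 0.6992084050876168
0.62 [191.5596 274.7778] [0.4965 0.1454 0.084 ] ((0.4962894916534424, 0.1435287892818451), 0.023005494847893715) 0.09575421419781646
post 0 0
```

View pics/w8.png

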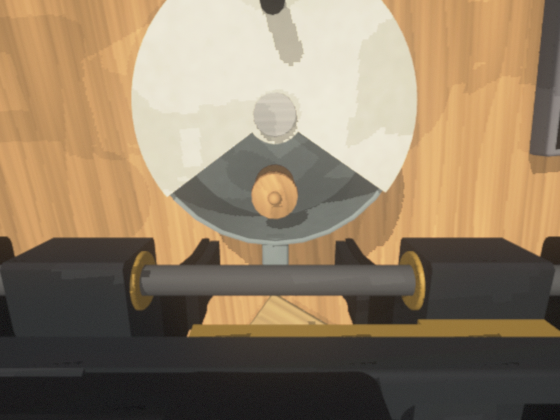

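```bash
python3 -m jog '-0.0004 -0.05 0 0 0 0 0.7; -0.001 -0.1 0 0 0 0 0.7; -0.0015 -0.14 0 0 0 0 0.6; -0.0017 -0.1622 0 0 0 0 0.5; -0.0017 -0.1622 0 0 0 0 0.5;-0.0017 -0.1622 0 0 0 0 0.5'; python3 - <<'E'
from h import *
np.set_printoptions(precision=4,suppress=True)
s,p,d,W,X=wcloud();print(s['position'],s['joint_positions'])
k=(X[...,2]>.08)&(W[...,2]>.140)&(W[...,2]<.153);print('post',k.sum(),W[k].mean(0),X[k].mean(0),X[k].min(0),X[k].max(0))
E
```

```text
time_s: 24.6
position: [0.5082, 0.3027, 0.2467]
tcp_rot: [[0.996, -0.089, -0.002], [-0.089, -0.996, -0.001], [-0.001, 0.002, -1.0]]
force: [0.3, -0.6, -0.5]
opening: 0.507
[0.5082 0.3027 0.2467] [19.9893 27.3342 86.6263 -0.0489 66.153  25.1303]
post 515 [0.5092 0.3043 0.1463] [ 0.001  -0.0018  0.1004] [-0.0086 -0.011   0.0981] [0.0108 0.0088 0.1067]
```

```bash
python3 -m jog '0.001 -0.0017 0.03 0 0 0 0.5; 0.001 -0.0017 0.06 0 0 0 0.5; 0.001 -0.0017 0.09 0 0 0 0.45; 0.001 -0.0017 0.108 0 0 0 0.4; 0.001 -0.0017 0.115 0 0 0 0.35; 0.001 -0.0017 0.115 0 0 0 0.28; 0.001 -0.0017 0.115 0 0 0 0.222; 0.001 -0.0017 0.115 0 0 0 0.222'; python3 -m jog '0 0 0 0 0 0 0.222'
cat > arc2.py <<'E'
import sys;from h import *
th0,dth,n=map(float,sys.argv[1:4]);C=np.array([.5025,.2187]);R=np.array([[.996,-.089],[-.089,-.996]])
p=lambda t:C+.085*np.array([np.cos(np.radians(t)),np.sin(np.radians(t))])
for b in range(0,int(n),8):
    a0=th0+dth*b
    print('; '.join('%.4f %.4f 0 0 0 0 0.222'%tuple(R.T@(p(a0+dth*(j+1))-p(a0))) for j in range(min(8,int(n)-b))))
E
python3 arc2.py 85.5 11.25 16; python3 arc2.py 85.5 -11.25 16
```

```text
time_s: 25.65
position: [0.5095, 0.3057, 0.1332]
tcp_rot: [[0.996, -0.089, 0.0], [-0.089, -0.996, 0.0], [-0.0, -0.0, -1.0]]
force: [-1.4, -0.1, 1.5]
opening: 0.23
time_s: 25.78
position: [0.5096, 0.3057, 0.1331]
tcp_rot: [[0.996, -0.088, 0.0], [-0.088, -0.996, 0.0], [0.0, -0.0, -1.0]]
force: [-1.7, -1.1, 2.4]
opening: 0.226
-0.0166 0.0018 0 0 0 0 0.222; -0.0325 0.0068 0 0 0 0 0.222; -0.0471 0.0148 0 0 0 0 0.222; -0.0598 0.0255 0 0 0 0 0.222; -0.0703 0.0385 0 0 0 0 0.222; -0.0780 0.0533 0 0 0 0 0.222; -0.0826 0.0693 0 0 0 0 0.222; -0.0841 0.0859 0 0 0 0 0.222
0.0018 0.0166 0 0 0 0 0.222; 0.0068 0.0325 0 0 0 0 0.222; 0.0148 0.0471 0 0 0 0 0.222; 0.0255 0.0598 0 0 0 0 0.222; 0.0385 0.0703 0 0 0 0 0.222; 0.0533 0.0780 0 0 0 0 0.222; 0.0693 0.0826 0 0 0 0 0.222; 0.0859 0.0841 0 0 0 0 0.222
0.0166 0.0015 0 0 0 0 0.222; 0.0326 0.0061 0 0 0 0 0.222; 0.0474 0.0138 0 0 0 0 0.222; 0.0604 0.0243 0 0 0 0 0.222; 0.0711 0.0370 0 0 0 0 0.222; 0.0791 0.0516 0 0 0 0 0.222; 0.0841 0.0675 0 0 0 0 0.222; 0.0859 0.0841 0 0 0 0 0.222
-0.0015 0.0166 0 0 0 0 0.222; -0.0061 0.0326 0 0 0 0 0.222; -0.0138 0.0474 0 0 0 0 0.222; -0.0243 0.0604 0 0 0 0 0.222; -0.0370 0.0711 0 0 0 0 0.222; -0.0516 0.0791 0 0 0 0 0.222; -0.0675 0.0841 0 0 0 0 0.222; -0.0841 0.0859 0 0 0 0 0.222
```

```bash
python3 -m jog '0.0166 0.0015 0 0 0 0 0.222; 0.0326 0.0061 0 0 0 0 0.222; 0.0474 0.0138 0 0 0 0 0.222; 0.0604 0.0243 0 0 0 0 0.222; 0.0711 0.0370 0 0 0 0 0.222; 0.0791 0.0516 0 0 0 0 0.222; 0.0841 0.0675 0 0 0 0 0.222; 0.0859 0.0841 0 0 0 0 0.222'
```

```text
time_s: 26.78
position: [0.5878, 0.213, 0.1319]
tcp_rot: [[0.996, -0.089, -0.001], [-0.089, -0.996, 0.0], [-0.001, -0.0, -1.0]]
force: [-2.8, 3.6, -1.5]
opening: 0.224
```

```bash
python3 -m jog '-0.0015 0.0166 0 0 0 0 0.222; -0.0061 0.0326 0 0 0 0 0.222; -0.0138 0.0474 0 0 0 0 0.222; -0.0243 0.0604 0 0 0 0 0.222; -0.0370 0.0711 0 0 0 0 0.222; -0.0516 0.0791 0 0 0 0 0.222; -0.0675 0.0841 0 0 0 0 0.222; -0.0841 0.0859 0 0 0 0 0.222'; python3 -m jog '0 0 0 0 0 0 0.222; 0 0 0 0 0 0 0.4; 0 0 0 0 0 0 0.5; 0 0 -0.005 0 0 0 0.6;  0 0 -0.03 0 0 0 0.6; 0 0 -0.08 0 0 0 0.6; 0 0 -0.13 0 0 0 0.6; 0 0 -0.15 0 0 0 0.6'
```

```text
time_s: 27.78
position: [0.5, 0.131, 0.1335]
tcp_rot: [[0.996, -0.086, 0.008], [-0.086, -0.996, -0.007], [0.009, 0.007, -1.0]]
force: [4.2, -7.2, -1.8]
opening: 0.223
time_s: 28.78
position: [0.4978, 0.1365, 0.286]
tcp_rot: [[0.996, -0.088, 0.006], [-0.088, -0.996, 0.0], [0.006, -0.001, -1.0]]
force: [-0.2, 0.6, -0.3]
opening: 0.598
```

```bash
python3 -m jog '-0.02 -0.045 0 0 0 0 0.6; -0.04 -0.09 0 0 0 0 0.6; -0.06 -0.135 0 0 0 0 0.6; -0.08 -0.18 0 0 0 0 0.6; -0.1 -0.225 0 0 0 0 0.6; -0.12 -0.27 0 0 0 0 0.6; -0.14 -0.315 0 0 0 0 0.6; -0.16 -0.36 0 0 0 0 0.6'; python3 -m jog '0 0 0 0 0 0 0.6; 0 0 0 0 0 0 0.6'; python3 - <<'E'
from h import *
np.set_printoptions(precision=4,suppress=True)
print(read_state()['position'])
p,d,W=cloud("top");cv2.imwrite("pics/t9.png",p[:,:,::-1])
P=atz("top",.106);C=np.array([.5015,.216]);ang=np.degrees(np.arctan2(P[...,1]-C[1],P[...,0]-C[0]));rad=np.hypot(P[...,0]-C[0],P[...,1]-C[1])
s=(rad>.06)&(rad<.1);a=np.arange(-180,180,3)
b=[a_ for a_ in a if np.median(W[...,2][s&(abs((ang-a_+180)%360-180)<1.5)])<.095];print('open',b)
W0=np.load('W.npy')
for n,(x,y) in dict(tin=(309,204),carton=(362,243),skittle=(366,186),green=(440,222)).items(): print(n,W0[y-3:y+4,x-3:x+4].reshape(-1,3).mean(0),W[y-3:y+4,x-3:x+4].reshape(-1,3).mean(0))
p,d=capture("scene");cv2.imwrite("pics/s9.png",p[:,:,::-1])
E
```

```text
time_s: 29.78
position: [0.368, 0.5105, 0.2826]
tcp_rot: [[0.996, -0.088, 0.001], [-0.088, -0.996, -0.0], [0.001, 0.0, -1.0]]
force: [0.2, 0.0, 0.3]
opening: 0.599
time_s: 30.02
position: [0.3686, 0.5085, 0.2821]
tcp_rot: [[0.996, -0.088, -0.0], [-0.088, -0.996, -0.001], [-0.0, 0.001, -1.0]]
force: [0.3, -1.0, -0.6]
opening: 0.601
[0.3686 0.5085 0.2821]
open [np.int64(33), np.int64(36), np.int64(39), np.int64(42), np.int64(45), np.int64(48), np.int64(51), np.int64(54), np.int64(57), np.int64(60), np.int64(63), np.int64(66), np.int64(69), np.int64(72), np.int64(75), np.int64(78), np.int64(81), np.int64(84), np.int64(90), np.int64(93), np.int64(96), np.int64(99), np.int64(102), np.int64(105), np.int64(108), np.int64(111), np.int64(114), np.int64(117), np.int64(120), np.int64(123), np.int64(126), np.int64(129), np.int64(132), np.int64(135), np.int64(138)]
tin [ 0.5485 -0.1178  0.1246] [ 0.5484 -0.1177  0.1248]
carton [ 0.4752 -0.227   0.0773] [ 0.4753 -0.2272  0.0765]
skittle [ 0.5844 -0.2338  0.1171] [ 0.5845 -0.2338  0.1169]
green [ 0.5141 -0.3889  0.0823] [ 0.5089 -0.3748  0.1145]
```

View pics/t9.png

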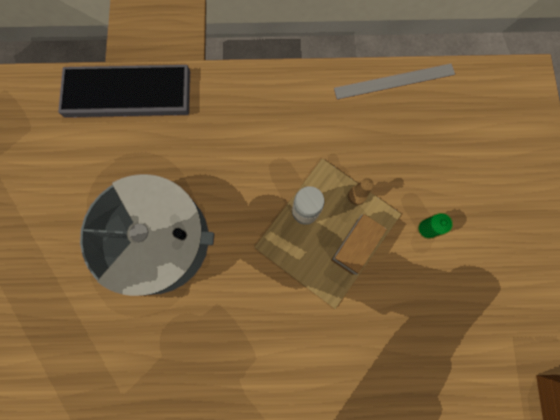

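View pics/s9.png

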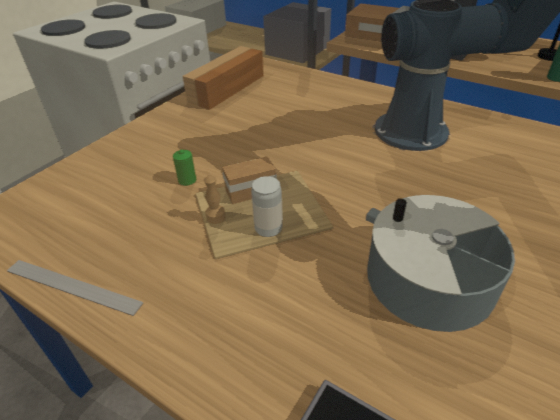

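The final pictures show the opening on the far side (top view, about (105,235)), with the post by the lug (180,233) and the pot fully covered. Tin, carton and skittle are unmoved. The arm is clear of everything, so I'm handing in.

```bash
python3 -c "
from rig import *
print(hand_in())"
```

```text
the job is handed in; nothing more can be done
None
```

The pot is standing upright in the compartment marked by the lug, the cover is turned on over it, and the job was handed in at about 30 s of the 72 s allowed.

- **Cover to the opening:** I gripped the post and turned the cover about 172°. The opening's middle measured -94.4° against the lug at -95.1°.
- **Grip on the pot:** The gripper's own force setting (30 N) would have been too much. I tested how grip varies with commanded opening by pulling on the cover post, then held the pot about 0.4 mm under its diameter. That is an estimated 5–7 N per finger; finger force cannot be read directly.
- **Setting down:** I lowered it in steps of 0.5 mm until the wrist showed about 5 N. Afterwards it stood upright about 75 mm from the drum's axis. Its top was at about 96 mm, below the cover's underside at 101 mm.
- **Covering it:** I turned the cover on about 180° in the same direction, so the opening now faces away from the pot and the post is next to the lug.

**Last checks:**
- The opening spans roughly 32° to 139°, while the pot is at about -95°, so it is fully covered.
- Tin, carton and skittle are within 0.3 mm of their starting places.
- The green look-alike's before-and-after numbers disagreed: the mean height at its sample patch jumped from 82 to 115 mm. I took this for stray depth pixels, because both pictures show it in the same place and the arm never went near it.

The wrist force reached about 48 N during the grip test on the post, below the 120 N limit.

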